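# Put the swapped bar things back on their own rests

### The arm

A 6-joint arm with a two-finger parallel gripper is mounted at the origin on the work surface. World frame = base frame: x ahead of the robot, y to its left, z up, the work surface at z = 0. Lengths are in m, angles in rad, forces in N, time in s.
With the tool pointing down it reaches from about 0.25 to 0.8 m from the base axis. Payload 3.9 kg.
Tool frame: the origin (TCP) lies on the centre line of the jaws, within the pads' length; the fingertips stand 11 mm ahead of it and the grasp point (between the pads) lies 8 mm behind it; z points along the fingers, x is the direction in which the jaws open and shut, and the axes are right-handed (so a half turn about z gives the same grasp; the last joint's range is limited). The gripper opens to 85 mm and grips with 20 to 120 N. Pads are 22 mm wide; open, the fingers measure 114 mm over their backs; the gripper's body (76 mm by 85 mm) begins 54 mm behind the grasp point. The pads swing forward as they close: fully open they stand 13 mm farther back than shut.
Start: joints at [-1.269, 0.26, -0.138, 1.173, 0, 1.571], TCP at [0.156, -0.501, 0.242] pointing down, gripper open.
Joint ranges: [-2.78, 2.78], [-0.83, 1.72], [-1.28, 1.37], [-1.9, 2.12], [-1.57, 1.48], [-3.14, 3.14]. Speed limits (rad/s): [2.57, 2.57, 3.14, 3.14, 3.14, 3.14].

### API

Orientations are given as a unit quaternion [x, y, z, w].
In Python, from rig import manip, get_image, camera_model, ticket gives the robot as it stands.
- The arm moves only by the shell command python3 -m pendant 'ROWS' [FORCE]. ROWS is JSON, a list of rows, each a list of 5 numbers: the shift along the tool's x, y, z in m, then the turn about the tool's z in rad, then the finger opening in m, from 0 to 0.0854. A call has 1 to 5 rows; each row is the pose to reach, as a shift and turn from the pose commanded when the call began, along the tool's axes at that moment; what a row does not reach only later rows make up. A row lasts 1/12 s, in which the tool goes at most 41.7 mm and 7.16 degrees, less where a joint would pass 70% of its speed; a pose out of reach is approached as far as the arm can. A call with a gripper value outside its range is refused whole. The fingers move at their own pace and stop on an object; FORCE is the grip in N (left out, the last holds). Time passes only in rows, so rows that repeat a pose let the fingers close. It gives the time, the measured TCP pose, the force and the opening at its end, in the units of the state.
- manip.state(): the state, without advancing time (a new reading comes with each control period).
- get_image(name): name is "scene" or "top" or "wrist"; returns (picture, depth): 480x640x3 uint8, red, green, blue; 480x640 float32, m along the optical axis (not along the pixel's ray), 0 where there is no reading.
- camera_model(name): a dict with "intrinsics" (3x3 intrinsics, pixels), "rvec" (rotation vector, rad) and "tvec" (3), from world to camera coordinates, as OpenCV has them. Camera axes: x right, y down, z forward; pixel columns grow to the right and rows downward; lengths in m; the calibration is good to about 2 mm. A picture is of the moment at which its call begins: read the wrist's pose just before it. camera_model takes no time and is no camera call; for the wrist camera it gives the pose at the moment of the call.
- ticket.sign_off(): hands the job in, once; it reports no verdict.
The state is a dict: "clock": time; "qpos": joint angles; "dq": joint speeds; "tau": joint torques, N m; "tcp_pos": TCP position; "ee_rot": TCP orientation; "force": force on the tool from outside, world axes, zero at the start; "moment": the same for the moment, N m; "opening": finger opening in m.
Only numpy, scipy, OpenCV 4.12 (cv2) and the standard library are available. Lean on these libraries where they do the work, as an engineer would, in place of code of your own. Each camera call takes 0.05 s, during which the arm holds its last target. There are 200 camera calls.

### The job

The four bar things on the ledge have been put back on each other's rests: move each to the middle of its own, so that the olive-wood corkscrew lies lengthwise on the oblong wooden board, and the black rubber stopper stands on the round cork coaster, the frosted glass cork on the hexagonal marble tile and the steel spirit measure on the square terracotta tile. Every rest is taken, but the ribbed rubber mat with rounded ends is free as a stepping place. Keep the glass cork upright and set it down without dropping it, and leave the little bitters bottle standing where it is.

Things in the scene. Friction and masses are not known exactly. Their poses are not given: they have to be found in the camera images.
- corkscrew_mid (a point): Loose folded corkscrew of olive wood and steel lying flat: a bar 104 mm long (its x axis), 26 mm wide (y), 18 mm high (z); 60 to 130 g. The point is its centre, 9 mm above its underside. Either end may point either way. It starts on the hexagonal or the square tile, turned at random.
- stopper_mid (a point): Loose black rubber stopper standing upright, a plain cone frustum 34 mm high, 31 mm across at the foot and 39 mm at the top. The point is its centre, 17 mm above its underside, z up. It starts on the hexagonal or the square tile.
- glass_cork_mid (a point): Loose frosted glass cork standing on its head, upright: a round head 36 mm across and 10 mm high below, a round stem 22 mm across above it, 38 mm high in all. The point is its centre, 19 mm above its underside, z up. It starts on the oblong board or the round coaster.
- measure_mid (a point): Loose steel spirit measure standing upright: an open, thin-walled cup 60 mm high, about 44 mm across at the rim and a little narrower at the foot (3 mm wall). The point is its centre, 30 mm above its underside, z up. It starts on the oblong board or the round coaster.
- rest_oblong_top (a point): Oblong dark wooden board, 125 mm long (its x axis) by 70 mm; the corkscrew's rest. Fixed, 8 mm thick; the point is the centre of its top face, 8 mm above the ledge, z up. 
- rest_round_top (a point): Round cork coaster, 100 mm across; the rubber stopper's rest. Fixed, 8 mm thick; the point is the centre of its top face, 8 mm above the ledge, z up. 
- rest_hexagon_top (a point): Hexagonal marble tile, 104 mm across the flats; the glass cork's rest. Fixed, 8 mm thick; the point is the centre of its top face, 8 mm above the ledge, z up. 
- rest_square_top (a point): Square terracotta tile, 94 mm wide; the spirit measure's rest. Fixed, 8 mm thick; the point is the centre of its top face, 8 mm above the ledge, z up. 
- spare_mat_top (a point): Ribbed black rubber mat with two rounded ends, 126 mm long (its x axis) by 76 mm, free at the start; the stepping place. Fixed, 8 mm thick; the point is the centre of its top face, 8 mm above the ledge, z up. 
- bitters_mid (a point): Loose bitters bottle of amber glass with a paper label, 48 mm across and 125 mm high, standing on the ledge among the rests; leave it alone. The point is its centre, half-way up. The five rests and this bottle stand about 160 mm or more apart, centre to centre. Also between them, not listed: a white pinch pot 50 mm across and 28 mm high and an upright wine cork 24 mm across and 44 mm high, both fixed to the ledge and at least 115 mm from every rest's centre.
Things that resemble listed ones, but are neither listed nor needed, are in the scene too. What is shaped like the part that bears glass_cork_mid but blue is not meant.

How it is judged:
At the end, for the whole second after the job is handed in: Each thing stands (the corkscrew lies) flat on its own rest, its centre within 15 mm of the rest's centre in plan, within 0.15 rad of upright, at rest and released; the corkscrew's length lies within 0.3 rad of the board's length, either way round (horizontal distance between corkscrew_mid and rest_oblong_top below 0.015 m and z of corkscrew_mid in the frame of rest_oblong_top between 0.004 and 0.014 m and angle between each of corkscrew_mid, stopper_mid, glass_cork_mid, measure_mid's own z axis and vertical below 0.15 rad and linear speed of each of corkscrew, stopper, glass_cork, measure below 0.02 m/s and angle between the x axis of corkscrew_mid and the x axis of rest_oblong_top, either way round below 0.3 rad and horizontal distance between stopper_mid and rest_round_top below 0.015 m and z of stopper_mid in the frame of rest_round_top between 0.012 and 0.022 m and horizontal distance between glass_cork_mid and rest_hexagon_top below 0.015 m and z of glass_cork_mid in the frame of rest_hexagon_top between 0.014 and 0.024 m and horizontal distance between measure_mid and rest_square_top below 0.015 m and z of measure_mid in the frame of rest_square_top between 0.025 and 0.035 m); the robot touches nothing.
It fails at once if the bitters bottle is moved more than 25 mm or tipped (distance of bitters_mid from where it was at the start of the episode above 0.025 m or angle between bitters_mid's own z axis and vertical above 0.4 rad).
It fails at once if the glass cork is toppled (angle between glass_cork_mid's own z axis and vertical above 0.8 rad).
It fails at once if the glass cork is dropped (falls free by more than about 25 mm) (linear speed of glass_cork above 0.7 m/s and contact force between glass_cork and the fingers below 0.2 N).
It also fails if it takes over 144 s, if anything falls off the work surface, if the arm or the gripper's body presses on something with over 40 N, if the wrist force passes 120 N, or if a joint passes its speed limit or range.

## Working session

There is one attempt and no reset: what is moved stays moved. The work goes in short steps, Python scripts to look and compute and a shell command to move; the robot and the scene stay as the last step left them, time stands still between calls to the robot, and variables do not carry over. Pictures are saved under pics/ and viewed, about 12 in all and at most 16, crops included, and the job is handed in when it is done.

```bash
ls; mkdir -p pics
python3 - <<'E'
from rig import manip,get_image,camera_model
import cv2,numpy as np
s=manip.state();print({k:np.round(v,3) for k,v in s.items()})
for n in("top","scene"):
    p,d=get_image(n);cv2.imwrite(f"pics/{n}0.png",p[:,:,::-1]);np.save(f"pics/{n}0.npy",d)
    m=camera_model(n);print(n,m)
E
```

```text
pics
{'clock': np.float64(0.0), 'qpos': array([-1.269,  0.261, -0.139,  1.173,  0.   ,  1.571]), 'dq': array([ 0.002,  0.   , -0.   , -0.002, -0.001,  0.002]), 'tau': array([-1.0000e-03, -4.0567e+01,  2.5392e+01,  1.9000e-02,  0.0000e+00,
        0.0000e+00]), 'tcp_pos': array([ 0.156, -0.501,  0.241]), 'ee_rot': array([ 0.805, -0.593, -0.001, -0.001]), 'force': array([-0.78 , -0.223,  0.195]), 'moment': array([ 0.013, -0.028, -0.025]), 'opening': np.float64(0.085)}
top {'intrinsics': array([[450.36001249,   0.        , 323.28531709],
       [  0.        , 450.36001249, 246.45977386],
       [  0.        ,   0.        ,   1.        ]]), 'rvec': array([ 2.13835055, -2.1735664 ,  0.0723682 ]), 'tvec': array([0.04532043, 0.49126918, 0.89789038])}
scene {'intrinsics': array([[623.53164777,   0.        , 327.53525925],
       [  0.        , 623.53164777, 233.35305531],
       [  0.        ,   0.        ,   1.        ]]), 'rvec': array([ 1.42994028,  2.15827458, -0.83679406]), 'tvec': array([ 0.15854258, -0.28366852,  1.38368022])}
```

View pics/top0.png

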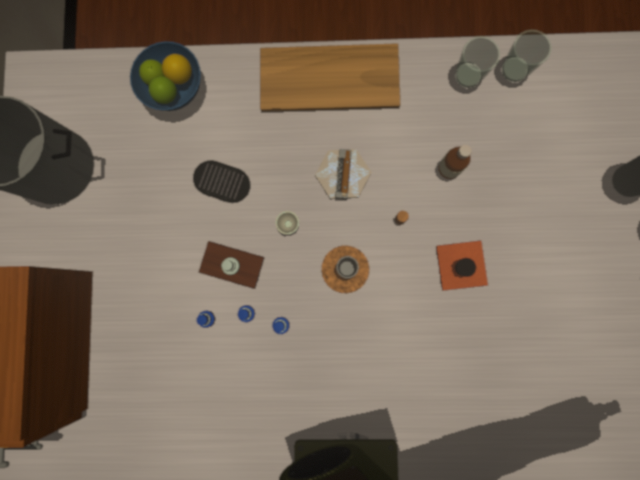

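View pics/scene0.png

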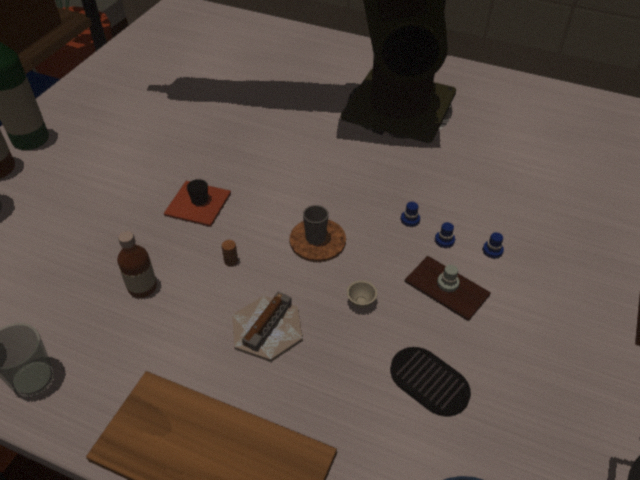

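The top view shows:
- corkscrew (345,174) on the hexagon
- frosted glass cork (231,266) on the oblong board
- measure (346,268) on the coaster
- stopper (465,268) on the square tile
- free mat (222,181), bitters bottle (457,160), pot (287,223), wine cork (402,217)

Could be mistaken for what I want: the blue corks (206,319), (246,314) and (281,325) for the glass cork, the big board (330,77) for the oblong one, and the wine cork (402,217) for the stopper. I choose the pale cork at (231,266) and check it in a crop.

```bash
cat > h.py <<'E'
import cv2,numpy as np
from rig import manip,get_image,camera_model
from scipy.spatial.transform import Rotation as R
def cam(n):
    m=camera_model(n);r=cv2.Rodrigues(np.array(m["rvec"]))[0];return np.array(m["intrinsics"]),r,np.array(m["tvec"]).ravel()
def plane(c,uv,z):
    K,r,t=c;uv=np.atleast_2d(uv).astype(float)
    d=np.c_[uv,np.ones(len(uv))]@np.linalg.inv(K).T@r;o=-r.T@t
    return o+d*((z-o[2])/d[:,2])[:,None]
def cloud(c,d):
    K,r,t=c;v,u=np.mgrid[:480,:640]
    p=np.stack([(u-K[0,2])/K[0,0]*d,(v-K[1,2])/K[1,1]*d,d],-1);return (p-t)@r
E
python3 - <<'E'
from h import *
c=cam("top");im=cv2.imread("pics/top0.png");d=np.load("pics/top0.npy");P=cloud(c,d)
print("cam",np.round(-c[1].T@c[2],3))
hsv=cv2.cvtColor(im,cv2.COLOR_BGR2HSV)
bg=np.median(im[200:330,300:320].reshape(-1,3),0);print(bg)
diff=(np.abs(im.astype(int)-bg).max(2)>35).astype(np.uint8)
up=((P[...,2]>0.004)&(d>0)).astype(np.uint8)
for n,(u,v) in dict(oblong=(231,266),round=(346,268),hexagon=(345,174),square=(464,266),mat=(222,181),bitters=(457,160),pot=(287,223),wcork=(402,217)).items():
    for nm,M in(("col",diff),("dep",up)):
        W=np.zeros_like(M);W[v-45:v+45,u-45:u+45]=M[v-45:v+45,u-45:u+45]
        k,l=cv2.connectedComponents(W)
        ids=[i for i in range(1,k)];
        if not ids: continue
        i=min(ids,key=lambda i:np.min(np.hypot(*(np.argwhere(l==i)-[v,u]).T))-0.0*(l==i).sum())
        cnt=max(cv2.findContours((l==i).astype(np.uint8),cv2.RETR_EXTERNAL,cv2.CHAIN_APPROX_NONE)[0],key=cv2.contourArea)
        hull=cv2.convexHull(cnt)
        w=plane(c,hull[:,0],.008)[:,:2].astype(np.float32)*1000
        (cx,cy),sz,a=cv2.minAreaRect(w);print(n,nm,"rect",np.round([cx,cy,*sz,a],1),"px",np.round(cv2.minAreaRect(hull)[0]))
    Q=P[v-25:v+25,u-25:u+25].reshape(-1,3);
    q=Q[Q[:,2]>.016]
    if len(q):
        zt=np.percentile(q[:,2],95);t=q[q[:,2]>zt-.008];(e,f),sz,a=cv2.minAreaRect((t[:,:2]*1000).astype(np.float32))
        print("   obj top",np.round(zt*1000,1),np.round([e,f,*sz,a],1),len(t))
crops=[cv2.resize(im[v-40:v+40,u-40:u+40],(400,300) if 0 else (300,300),interpolation=cv2.INTER_CUBIC) for u,v in((231,266),(346,268),(345,174),(464,266))]
g=np.vstack([np.hstack(crops[:2]),np.hstack(crops[2:])]);cv2.imwrite("pics/crop0.png",cv2.convertScaleAbs(g,alpha=1.6))
E
```

```text
cam [0.401 0.009 0.943]
[130. 144. 157.]
oblong col rect [453.8 228.7   8.1  16.6  66.8] px [232. 267.]
oblong dep rect [459.5 231.3 125.1  69.8  73. ] px [231. 264.]
   obj top 48.9 [434.8 124.3 238.8  21.2  78.7] 106
round col rect [446.1  -6.5  96.6  96.9  44.1] px [345. 269.]
round dep rect [447.1  -7.5  97.4  97.5  89.2] px [346. 268.]
   obj top 71.3 [434.6 -10.3  40.8  67.6  89. ] 117
hexagon col rect [645.2  -4.2  31.6 108.6  87.5] px [342. 175.]
hexagon dep rect [648.9  -6.5 105.8 120.1  65. ] px [343. 173.]
   obj top 28.5 [549.5   3.7  25.8 296.3  84. ] 499
square col rect [ 450.1 -245.3   94.2   95.7    5.6] px [461. 265.]
square dep rect [ 450.  -245.3   96.4   96.6    5.6] px [461. 266.]
   obj top 45.1 [ 433.  -127.3   37.   277.9    5.6] 301
mat col rect [637.1 253.7 128.1  77.6  70.1] px [221. 181.]
mat dep rect [637.8 253.6 126.2  76.2  70.1] px [221. 181.]
   obj top 942.7 [401.1   9.2   0.    0.    0. ] 11
bitters col rect [ 662.5 -235.1   50.5   79.8   44.1] px [452. 164.]
bitters dep rect [ 670.5 -244.4   49.    86.5   44.1] px [456. 160.]
   obj top 125.9 [ 528.5 -118.    22.1  359.4   48.6] 140
pot col rect [546.7 113.4  38.   38.3  89.5] px [287. 222.]
pot dep rect [546.7 113.4  48.3  47.6  44.2] px [287. 222.]
   obj top 32.0 [489.1  59.8 197.4  46.9  43.3] 159
wcork col rect [ 550.5 -124.4   22.1   34.4   44. ] px [401. 218.]
wcork dep rect [ 552.  -126.    22.1   29.9   44. ] px [401. 217.]
   obj top 942.7 [401.1   9.2   0.    0.    0. ] 9
```

View pics/crop0.png

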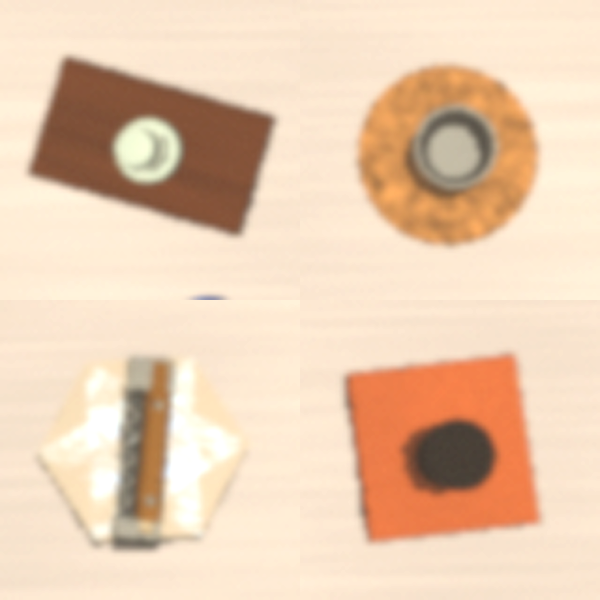

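```bash
cat >> h.py <<'E'
def todo(x,y,z,psi=None):
    "shift along tool x,y,z and turn about tool z from the measured pose (psi: world yaw of tool x, deg)"
    s=manip.state();r=R.from_quat(s["ee_rot"]).as_matrix();p=np.array(s["tcp_pos"])
    cur=np.degrees(np.arctan2(r[1,0],r[0,0]));t=0 if psi is None else -np.radians((psi-cur+180)%360-180)
    print("t %.2f tcp"%s["clock"],np.round(p,4),"psi %.1f j6 %.2f open %.4f F"%(cur,s["qpos"][5],s["opening"]),np.round(s["force"],1),"| shift",np.round(r.T@(np.array([x,y,z])-p),4),"turn %.3f"%t)
def objs(c,d,ctrs,zmin=.016,rad=.06):
    P=cloud(c,d);P=P[d>0.05]
    for n,xy in ctrs.items():
        q=P[(np.hypot(*(P[:,:2]-xy).T)<rad)&(P[:,2]>zmin)&(P[:,2]<.15)]
        if len(q)<5: print(n,"none");continue
        zt=np.percentile(q[:,2],97);t=q[q[:,2]>zt-.006]
        print(n,"ztop %.1f n %d"%(zt*1000,len(t)),"rect",[np.round(a,1) for a in cv2.minAreaRect((t[:,:2]*1000).astype(np.float32))])
RESTS=dict(oblong=(.4595,.2313),round=(.447,-.0075),hexagon=(.649,-.0065),square=(.450,-.2453),mat=(.6378,.2536))
E
python3 - <<'E'
from h import *
objs(cam("top"),np.load("pics/top0.npy"),RESTS)
print('scene')
objs(cam("scene"),np.load("pics/scene0.npy"),RESTS)
todo(.456,.230,.2,0)
E
```

```text
oblong ztop 48.3 n 94 rect [array([456.1, 230.9]), array([20.2, 19.8]), np.float64(43.5)]
round ztop 70.4 n 103 rect [array([447.8, -10.4]), array([40.8, 41.1]), np.float64(88.4)]
hexagon ztop 28.6 n 429 rect [array([644. ,  -6.3]), array([ 25.8, 104.2]), np.float64(84.0)]
square ztop 45.2 n 289 rect [array([ 444.5, -245.9]), array([36.3, 36.9]), np.float64(42.5)]
mat none
scene
oblong ztop 48.2 n 124 rect [array([455.9, 232.2]), array([20.8, 22. ]), np.float64(75.1)]
round ztop 69.2 n 185 rect [array([446.8,  -9.6]), array([46.8, 40.7]), np.float64(23.8)]
hexagon ztop 28.8 n 701 rect [array([643.8,  -4.8]), array([ 27. , 105.1]), np.float64(83.9)]
square ztop 44.8 n 260 rect [array([ 444. , -244.7]), array([39.3, 37.3]), np.float64(46.3)]
mat none
t 0.10 tcp [ 0.1559 -0.5007  0.2415] psi -72.7 j6 1.57 open 0.0851 F [0.  0.2 1. ] | shift [-0.6084 -0.5038  0.0426] turn -1.269
```

```bash
for i in 1 2 3 4; do python3 -m pendant '[[-0.03,-0.025,0.002,0,0.085],[-0.061,-0.05,0.004,0,0.085],[-0.091,-0.076,0.006,0,0.085],[-0.122,-0.101,0.009,0,0.085],[-0.152,-0.126,0.011,0,0.085]]' 40; done
for i in 1 2; do python3 -m pendant '[[0,0,0,-0.12,0.085],[0,0,0,-0.24,0.085],[0,0,0,-0.36,0.085],[0,0,0,-0.48,0.085],[0,0,0,-0.6,0.085]]'; done
python3 -m pendant '[[0,0,0,-0.069,0.085],[0,0,0,-0.069,0.085]]'
python3 - <<'E'
from h import *
todo(.456,.2315,.12,0)
p,d=get_image("wrist");cv2.imwrite("pics/w1.png",cv2.convertScaleAbs(p[:,:,::-1],alpha=1.5))
objs(cam("wrist"),d,RESTS)
E
```

```text
clock: 0.52
tcp_pos: [0.231, -0.3166, 0.2307]
ee_rot: [0.805, -0.593, -0.001, -0.0]
force: [0.8, 0.5, 0.4]
opening: 0.085
clock: 0.93
tcp_pos: [0.306, -0.1341, 0.22]
ee_rot: [0.805, -0.593, -0.0, -0.0]
force: [0.9, -1.0, -0.9]
opening: 0.0851
clock: 1.35
tcp_pos: [0.3813, 0.0486, 0.209]
ee_rot: [0.806, -0.592, 0.0, 0.0]
force: [-0.5, -0.7, 0.9]
opening: 0.0849
clock: 1.77
tcp_pos: [0.464, 0.1764, 0.1985]
ee_rot: [0.819, -0.574, -0.011, -0.007]
force: [0.4, -0.5, 0.5]
opening: 0.0853
clock: 2.18
tcp_pos: [0.4631, 0.1742, 0.1987]
ee_rot: [0.952, -0.305, -0.009, -0.01]
force: [-0.1, 0.5, 0.8]
opening: 0.0853
clock: 2.6
tcp_pos: [0.4631, 0.1741, 0.1988]
ee_rot: [1.0, -0.01, -0.005, -0.012]
force: [-0.9, 0.5, -0.5]
opening: 0.0851
clock: 2.77
tcp_pos: [0.4631, 0.1741, 0.1988]
ee_rot: [1.0, 0.022, -0.005, -0.012]
force: [0.3, 0.5, -1.0]
opening: 0.0849
t 2.77 tcp [0.4631 0.1741 0.1988] psi 2.5 j6 1.87 open 0.0849 F [ 0.3  0.5 -1. ] | shift [-0.0039 -0.0557  0.0803] turn 0.044
oblong ztop 47.5 n 698 rect [array([455.6, 232.4]), array([20.4, 21.2]), np.float64(1.5)]
round ztop 68.9 n 441 rect [array([447.1,  -1.6]), array([28.9, 43.4]), np.float64(80.8)]
hexagon ztop 27.5 n 47 rect [array([591.7,  -9. ]), array([ 4.5, 10.3]), np.float64(27.5)]
square none
mat none
```

View pics/w1.png

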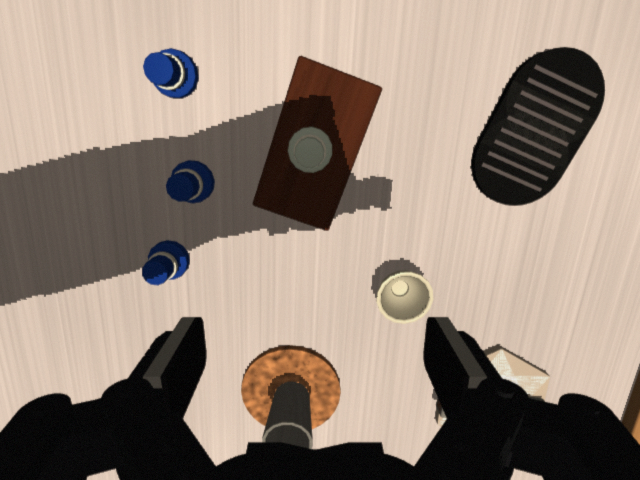

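The picture shows the pale glass cork at (310,150) on the board, with the blue ones at (170,72), (190,182) and (165,262). The choice stands, and the wrist depth agrees with the top view to about 1 mm. Going in.

```bash
python3 -m pendant '[[-0.004,-0.03,0.03,0.044,0.085],[-0.004,-0.056,0.06,0.044,0.085],[-0.004,-0.056,0.08,0.044,0.085],[-0.004,-0.056,0.08,0.044,0.085]]'
python3 - <<'E'
from h import *
todo(.4558,.2318,.034,0)
E
```

```text
clock: 3.15
tcp_pos: [0.4531, 0.2314, 0.1166]
ee_rot: [1.0, -0.001, -0.008, -0.01]
force: [-0.6, 0.9, 0.5]
opening: 0.0848
t 3.15 tcp [0.4531 0.2314 0.1166] psi -0.1 j6 2.03 open 0.0848 F [-0.6  0.9  0.5] | shift [0.0041 0.0013 0.0825] turn -0.001
```

```bash
python3 -m pendant '[[0.004,0.001,0.03,0,0.085],[0.004,0.001,0.06,0,0.085],[0.004,0.001,0.0825,0,0.085],[0.004,0.001,0.0825,0,0.085]]'
python3 -m pendant '[[0,0,0,0,0.015],[0,0,0,0,0.015],[0,0,0,0,0.015],[0,0,0,0,0.015],[0,0,0,0,0.015]]' 40
python3 -m pendant '[[0,0,0,0,0.015],[0,0,0,0,0.015],[0,0,0,0,0.015]]'
python3 - <<'E'
from h import *
todo(.6378,.2536,.12,0)
E
```

```text
clock: 3.48
tcp_pos: [0.4568, 0.231, 0.0353]
ee_rot: [1.0, -0.002, -0.008, -0.01]
force: [-1.1, -0.7, -0.6]
opening: 0.0848
clock: 3.9
tcp_pos: [0.4606, 0.2333, 0.0396]
ee_rot: [1.0, -0.001, -0.004, -0.013]
force: [-0.8, 0.2, 1.3]
opening: 0.0253
clock: 4.15
tcp_pos: [0.4604, 0.2333, 0.0396]
ee_rot: [1.0, -0.001, -0.004, -0.013]
force: [-0.9, -0.7, 6.5]
opening: 0.0203
t 4.15 tcp [0.4604 0.2333 0.0396] psi -0.1 j6 2.03 open 0.0203 F [-0.9 -0.7  6.5] | shift [ 0.1768 -0.0226 -0.0812] turn -0.001
```

```bash
python3 -m pendant '[[0,0,0,0,0.015],[0,0,0,0,0.015]]'
python3 - <<'E'
from h import *
s=manip.state();print(np.round(s["qpos"],3),s["force"],s["moment"],s["tau"])
todo(.6378,.2536,.12,0)
p,d=get_image("wrist");p2,_=get_image("scene")
cv2.imwrite("pics/w2.png",cv2.convertScaleAbs(np.hstack([p[:,:,::-1][240:480,120:520],cv2.resize(p2[200:320,350:550][:,:,::-1],(400,240))]),alpha=1.6))
E
```

```text
clock: 4.32
tcp_pos: [0.4604, 0.2333, 0.0396]
ee_rot: [1.0, -0.001, -0.004, -0.013]
force: [-1.5, -0.4, 6.3]
opening: 0.0204
[ 0.454  0.416 -0.493  0.657  0.026  2.026] [-1.4859776  -0.38792692  6.27666259] [-0.16524626  0.21246819 -0.00088442] [ 3.43659043e-02 -3.98512745e+01  1.81278241e+01 -5.10431025e-01
  1.01745736e-01 -5.65838796e-03]
t 4.32 tcp [0.4604 0.2333 0.0396] psi -0.1 j6 2.03 open 0.0204 F [-1.5 -0.4  6.3] | shift [ 0.1768 -0.0226 -0.0812] turn -0.001
```

View pics/w2.png

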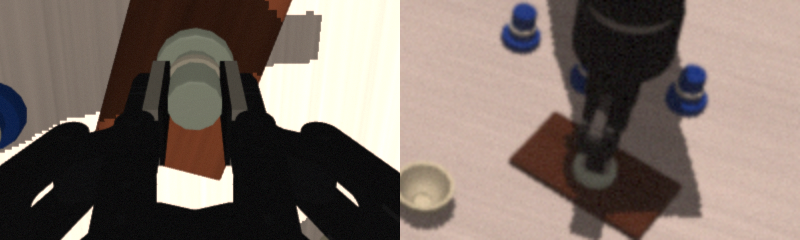

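The picture shows the stem clamped between the pads at (195,90) with the cork upright on the board. Lifting gently.

```bash
python3 -m pendant '[[0,0,-0.005,0,0.015],[0,0,-0.015,0,0.015],[0,0,-0.03,0,0.015],[0,0,-0.03,0,0.015]]'
python3 - <<'E'
from h import *
s=manip.state();print(np.round(s["qpos"],3),s["moment"])
todo(.6378,.2536,.12,0)
p,d=get_image("scene");objs(cam("scene"),d,dict(g=(.458,.2325)),zmin=.02,rad=.03)
p,d=get_image("wrist");cv2.imwrite("pics/w3.png",cv2.convertScaleAbs(p[:,:,::-1][200:480,120:520],alpha=1.6))
E
python3 -m pendant '[[0,0,0,0,0.015]]'
```

```text
clock: 4.75
tcp_pos: [0.4618, 0.233, 0.071]
ee_rot: [1.0, -0.001, -0.003, -0.013]
force: [-0.2, 0.2, -0.1]
opening: 0.0202
[ 0.452  0.378 -0.453  0.733  0.026  2.024] [ 0.00859362 -0.10124553 -0.00989528]
t 4.75 tcp [0.4618 0.233  0.071 ] psi -0.1 j6 2.02 open 0.0202 F [-0.2  0.2 -0.1] | shift [ 0.1758 -0.0221 -0.0493] turn -0.001
g ztop 146.7 n 37 rect [array([475.2, 238.7]), array([22.5, 44.5]), np.float64(41.0)]
clock: 4.93
tcp_pos: [0.4598, 0.2321, 0.068]
ee_rot: [1.0, -0.001, -0.005, -0.012]
force: [-0.5, -0.8, -0.7]
opening: 0.0202
```

View pics/w3.png

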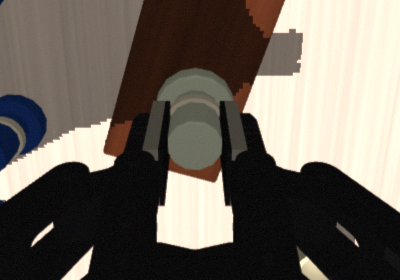

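The cork is lifted and upright in the grip. The arm needs a few rows to settle after each move, so I'll allow that before measuring.

```bash
python3 -m pendant '[[0.01,-0.001,-0.015,0,0.015],[0.04,-0.005,-0.025,0,0.015],[0.075,-0.009,-0.025,0,0.015],[0.11,-0.013,-0.025,0,0.015],[0.14,-0.017,-0.025,0,0.015]]'
python3 -m pendant '[[0.025,-0.003,0,0,0.015],[0.037,-0.005,0,0,0.015],[0.037,-0.005,0,0,0.015],[0.037,-0.005,0,0,0.015],[0.037,-0.005,0,0,0.015]]'
python3 -m pendant '[[0,0,0,0,0.015],[0,0,0,0,0.015],[0,0,0,0,0.015]]'
python3 - <<'E'
from h import *
todo(.6378,.2536,.04,0)
E
```

```text
clock: 5.35
tcp_pos: [0.6019, 0.2484, 0.0917]
ee_rot: [1.0, -0.001, -0.005, -0.012]
force: [0.8, -0.1, 0.2]
opening: 0.0198
clock: 5.77
tcp_pos: [0.6356, 0.2529, 0.0909]
ee_rot: [1.0, -0.001, -0.006, -0.012]
force: [-0.2, -0.6, -0.1]
opening: 0.0204
clock: 6.02
tcp_pos: [0.6364, 0.2533, 0.0923]
ee_rot: [1.0, -0.001, -0.005, -0.012]
force: [0.0, 0.1, -0.6]
opening: 0.0204
t 6.02 tcp [0.6364 0.2533 0.0923] psi -0.1 j6 1.94 open 0.0204 F [ 0.   0.1 -0.6] | shift [0.0019 0.001  0.0523] turn -0.001
```

```bash
python3 -m pendant '[[0.002,0,0.02,0,0.015],[0.002,0,0.035,0,0.015],[0.002,0,0.045,0,0.015],[0.002,0,0.049,0,0.015],[0.002,0,0.049,0,0.015]]'
python3 -m pendant '[[0,0,0.001,0,0.015],[0,0,0.002,0,0.015],[0,0,0.003,0,0.015],[0,0,0.003,0,0.015]]'
```

```text
clock: 6.43
tcp_pos: [0.6376, 0.2542, 0.0419]
ee_rot: [1.0, -0.001, -0.006, -0.012]
force: [-1.4, -0.4, 0.7]
opening: 0.0205
clock: 6.77
tcp_pos: [0.6391, 0.2547, 0.0406]
ee_rot: [1.0, -0.001, -0.004, -0.012]
force: [0.8, 0.9, -0.4]
opening: 0.02
```

```bash
python3 -m pendant '[[0,0,0.0015,0,0.015],[0,0,0.0015,0,0.015],[0,0,0.0015,0,0.015]]'
python3 -m pendant '[[0,0,0.001,0,0.015],[0,0,0.001,0,0.015],[0,0,0.001,0,0.015]]'
```

```text
clock: 7.02
tcp_pos: [0.6392, 0.2548, 0.0396]
ee_rot: [1.0, -0.001, -0.004, -0.012]
force: [-0.9, -1.1, 5.6]
opening: 0.0204
clock: 7.27
tcp_pos: [0.6392, 0.2548, 0.0396]
ee_rot: [1.0, -0.001, -0.004, -0.012]
force: [-2.7, -1.2, 9.5]
opening: 0.0205
```

```bash
python3 -m pendant '[[0,0,-0.001,0,0.05],[0,0,-0.001,0,0.05],[0,0,-0.001,0,0.05],[0,0,-0.001,0,0.05],[0,0,-0.001,0,0.06]]'
python3 -m pendant '[[0,0,-0.02,0,0.06],[0,0,-0.06,0,0.06],[0,0,-0.1,0,0.07],[0,0.03,-0.11,0,0.07],[0,0.07,-0.11,0,0.07]]'
python3 -m pendant '[[0,0.04,0,-0.12,0.07],[0,0.08,0,-0.24,0.07],[0,0.12,0,-0.36,0.07],[0,0.16,0,-0.48,0.07],[0,0.18,0,-0.6,0.07]]'
python3 -m pendant '[[0,0,0,-0.12,0.07],[0,0,0,-0.24,0.07],[0,0,0,-0.36,0.07],[0,0,0,-0.48,0.07],[0,0,0,-0.6,0.07]]'
python3 -m pendant '[[0,0,0,-0.12,0.07],[0,0,0,-0.24,0.07],[0,0,0,-0.268,0.07],[0,0,0,-0.268,0.07],[0,0,0,-0.268,0.07]]'
python3 - <<'E'
from h import *
todo(.644,-.0055,.06,84)
for n in("top","wrist"):
    p,d=get_image(n);objs(cam(n),d,dict(mat=RESTS["mat"],hexagon=RESTS["hexagon"]),zmin=.018)
    cv2.imwrite(f"pics/{n}4.png",p[:,:,::-1])
todo(.644,-.0055,.06,84)
E
```

```text
clock: 7.68
tcp_pos: [0.6384, 0.2545, 0.038]
ee_rot: [1.0, -0.001, -0.005, -0.012]
force: [-0.3, 0.3, -0.3]
opening: 0.0595
clock: 8.1
tcp_pos: [0.6431, 0.1851, 0.1519]
ee_rot: [1.0, 0.002, 0.0, -0.014]
force: [0.8, -0.4, -0.6]
opening: 0.0697
clock: 8.52
tcp_pos: [0.6387, -0.0025, 0.1422]
ee_rot: [0.955, 0.296, -0.001, -0.012]
force: [0.1, -0.1, 0.1]
opening: 0.0699
clock: 8.93
tcp_pos: [0.6392, 0.0018, 0.1421]
ee_rot: [0.824, 0.566, 0.003, -0.013]
force: [0.3, 0.1, 0.2]
opening: 0.07
clock: 9.35
tcp_pos: [0.6392, 0.002, 0.1422]
ee_rot: [0.743, 0.669, 0.005, -0.012]
force: [0.4, 0.4, 0.8]
opening: 0.0703
t 9.35 tcp [0.6392 0.002  0.1422] psi 84.0 j6 0.10 open 0.0703 F [0.4 0.4 0.8] | shift [-0.0089  0.0066  0.0819] turn -0.001
mat ztop 48.1 n 90 rect [array([639.3, 252.9]), array([20.6, 20.3]), np.float64(44.2)]
hexagon none
mat none
hexagon ztop 148.9 n 933 rect [array([638.9,   1.9]), array([96.3, 22.6]), np.float64(83.7)]
t 9.45 tcp [0.6393 0.002  0.1423] psi 84.0 j6 0.10 open 0.0699 F [-0.3 -0.3  0.1] | shift [-0.0089  0.0065  0.0821] turn -0.000
```

Glass cork stands at (0.639, 0.253) on the mat, top at 48 mm as expected. Now the corkscrew.

```bash
python3 -m pendant '[[-0.008,0.007,0.03,0,0.07],[-0.008,0.007,0.06,0,0.07],[-0.008,0.007,0.085,0,0.07],[-0.008,0.007,0.085,0,0.07],[-0.008,0.007,0.085,0,0.07]]'
python3 -m pendant '[[0,0,0,0,0.07],[0,0,0,0,0.07]]'
python3 - <<'E'
from h import *
todo(.644,-.0055,.022,84)
E
```

```text
clock: 9.87
tcp_pos: [0.6431, -0.0046, 0.0559]
ee_rot: [0.743, 0.669, 0.003, -0.013]
force: [-0.3, -0.2, -0.0]
opening: 0.07
clock: 10.03
tcp_pos: [0.6464, -0.0046, 0.0594]
ee_rot: [0.743, 0.669, 0.006, -0.011]
force: [-0.1, 0.2, -0.7]
opening: 0.0698
t 10.03 tcp [ 0.6464 -0.0046  0.0594] psi 84.0 j6 0.09 open 0.0698 F [-0.1  0.2 -0.7] | shift [-0.002  -0.002   0.0374] turn 0.000
```

```bash
python3 -m pendant '[[-0.001,-0.002,0.015,0,0.07],[-0.001,-0.002,0.03,0,0.07],[-0.001,-0.002,0.036,0,0.07],[-0.001,-0.002,0.036,0,0.07],[-0.001,-0.002,0.036,0,0.07]]'
python3 -m pendant '[[0,0,0,0,0.05],[0,0,0,0,0.035],[0,0,0,0,0.02],[0,0,0,0,0.02],[0,0,0,0,0.02]]' 50
python3 -m pendant '[[0,0,0,0,0.02],[0,0,0,0,0.02],[0,0,0,0,0.02]]'
python3 -m pendant '[[0,0,-0.01,0,0.02],[0,0,-0.03,0,0.02],[0,0,-0.07,0,0.02],[0,0,-0.07,0,0.02],[0,0,-0.07,0,0.02]]'
python3 - <<'E'
from h import *
todo(.4595,.2313,.09,163)
E
```

```text
clock: 10.45
tcp_pos: [0.6428, -0.0045, 0.0222]
ee_rot: [0.743, 0.669, 0.005, -0.012]
force: [0.7, -0.8, -0.4]
opening: 0.07
clock: 10.87
tcp_pos: [0.643, -0.0046, 0.0223]
ee_rot: [0.743, 0.669, 0.005, -0.011]
force: [-0.9, -0.1, 4.4]
opening: 0.0244
clock: 11.12
tcp_pos: [0.643, -0.0046, 0.0223]
ee_rot: [0.743, 0.669, 0.005, -0.011]
force: [-0.1, -0.5, 5.3]
opening: 0.0248
clock: 11.53
tcp_pos: [0.6451, -0.0063, 0.0942]
ee_rot: [0.743, 0.669, 0.007, -0.01]
force: [0.0, 0.1, -1.3]
opening: 0.0247
t 11.53 tcp [ 0.6451 -0.0063  0.0942] psi 84.0 j6 0.08 open 0.0247 F [ 0.   0.1 -1.3] | shift [ 0.2168 -0.2093  0.0106] turn -1.378
```

```bash
for i in 1 2; do python3 -m pendant '[[0.016,-0.015,0,0,0.02],[0.039,-0.037,0,0,0.02],[0.063,-0.06,0,0,0.02],[0.086,-0.083,0,0,0.02],[0.108,-0.1045,0,0,0.02]]'; done
for i in 1 2; do python3 -m pendant '[[0,0,0,-0.12,0.02],[0,0,0,-0.24,0.02],[0,0,0,-0.36,0.02],[0,0,0,-0.48,0.02],[0,0,0,-0.6,0.02]]'; done
python3 -m pendant '[[0,0,0,-0.12,0.02],[0,0,0,-0.179,0.02],[0,0,0,-0.179,0.02],[0,0,0,-0.179,0.02],[0,0,0,-0.179,0.02]]'
python3 - <<'E'
from h import *
todo(.4595,.2313,.04,163)
p,d=get_image("wrist");cv2.imwrite("pics/w5.png",cv2.convertScaleAbs(p[:,:,::-1],alpha=1.5));
E
```

```text
clock: 11.95
tcp_pos: [0.5475, 0.1127, 0.0936]
ee_rot: [0.743, 0.669, 0.003, -0.013]
force: [0.5, 0.1, -1.1]
opening: 0.0244
clock: 12.37
tcp_pos: [0.4549, 0.2307, 0.0975]
ee_rot: [0.743, 0.669, 0.003, -0.013]
force: [-0.2, 0.3, -1.3]
opening: 0.0244
clock: 12.78
tcp_pos: [0.4561, 0.2298, 0.0974]
ee_rot: [0.509, 0.861, 0.007, -0.011]
force: [1.2, -0.4, 0.0]
opening: 0.0248
clock: 13.2
tcp_pos: [0.4562, 0.2297, 0.0974]
ee_rot: [0.232, 0.973, 0.01, -0.008]
force: [-0.6, -0.2, -1.0]
opening: 0.0248
clock: 13.62
tcp_pos: [0.4569, 0.23, 0.0981]
ee_rot: [0.148, 0.989, 0.011, -0.007]
force: [-0.6, -0.5, -1.1]
opening: 0.0246
t 13.62 tcp [0.4569 0.23   0.0981] psi 163.0 j6 -0.82 open 0.0246 F [-0.6 -0.5 -1.1] | shift [-0.0031  0.0009  0.058 ] turn -0.001
```

View pics/w5.png

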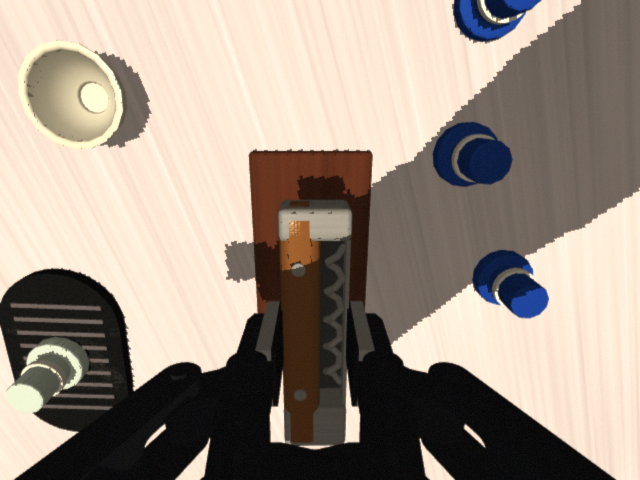

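The corkscrew (315,320) lies aligned with the board, and the glass cork stands on the mat (45,370). Lowering.

```bash
python3 -m pendant '[[-0.001,0.001,0.02,0,0.02],[-0.002,0.001,0.045,0,0.02],[-0.003,0.001,0.06,0,0.02],[-0.003,0.001,0.071,0,0.02],[-0.003,0.001,0.071,0,0.02]]'
python3 -m pendant '[[0,0,0.0015,0,0.02],[0,0,0.003,0,0.02],[0,0,0.0045,0,0.02],[0,0,0.0045,0,0.02]]'
python3 -m pendant '[[0,0,0,0,0.02],[0,0,0,0,0.02]]'
```

```text
clock: 14.08
tcp_pos: [0.458, 0.2311, 0.0253]
ee_rot: [0.148, 0.989, 0.01, -0.008]
force: [-0.7, -0.7, -1.1]
opening: 0.025
clock: 14.42
tcp_pos: [0.4608, 0.2326, 0.0238]
ee_rot: [0.148, 0.989, 0.012, -0.006]
force: [1.0, 0.1, -0.2]
opening: 0.0249
clock: 14.58
tcp_pos: [0.4605, 0.2324, 0.0237]
ee_rot: [0.148, 0.989, 0.012, -0.006]
force: [0.5, 0.6, -0.2]
opening: 0.0249
```

```bash
python3 -m pendant '[[0,0,0.001,0,0.02],[0,0,0.002,0,0.02],[0,0,0.002,0,0.02],[0,0,0.002,0,0.02]]'
python3 -m pendant '[[0,0,0,0,0.035],[0,0,0,0,0.05],[0,0,0,0,0.05],[0,0,0,0,0.05],[0,0,0,0,0.06]]'
python3 -m pendant '[[0,0,-0.03,0,0.07],[0,0,-0.07,0,0.07],[0,0,-0.11,0,0.07],[0,0,-0.12,0,0.07],[0,0,-0.12,0,0.07]]'
python3 - <<'E'
from h import *
p,d=get_image("scene");objs(cam("scene"),d,dict(oblong=RESTS["oblong"]),zmin=.017)
todo(.6393,.2529,.15,0)
E
```

```text
clock: 14.92
tcp_pos: [0.4608, 0.2328, 0.0224]
ee_rot: [0.147, 0.989, 0.012, -0.006]
force: [-0.2, 0.4, 7.8]
opening: 0.0246
clock: 15.33
tcp_pos: [0.4598, 0.2321, 0.0209]
ee_rot: [0.148, 0.989, 0.011, -0.007]
force: [0.2, -0.3, -0.2]
opening: 0.0589
clock: 15.75
tcp_pos: [0.4639, 0.2306, 0.1449]
ee_rot: [0.148, 0.989, 0.014, -0.003]
force: [0.1, 0.9, -0.0]
opening: 0.0704
oblong ztop 147.7 n 71 rect [array([466.9, 231.2]), array([21.9, 88.5]), np.float64(70.4)]
t 15.80 tcp [0.4624 0.2299 0.1426] psi 163.0 j6 -0.83 open 0.0701 F [-0.4  0.4 -0.6] | shift [-0.1624  0.0738 -0.0077] turn 2.846
```

```bash
python3 -m pendant '[[-0.03,0.014,0,0,0.07],[-0.065,0.03,0,0,0.07],[-0.1,0.046,0,0,0.07],[-0.135,0.061,0,0,0.07],[-0.16,0.073,0.01,0,0.07]]'
python3 -m pendant '[[0,0,0.02,0,0.07],[0,0,0.02,0,0.07],[0,0,0.02,0,0.07],[0,0,0.02,0,0.07]]'
python3 - <<'E'
from h import *
p,d=get_image("top");objs(cam("top"),d,dict(oblong=RESTS["oblong"]),zmin=.017)
p,d=get_image("wrist");objs(cam("wrist"),d,dict(mat=RESTS["mat"]),zmin=.017,rad=.03)
p,d=get_image("scene");objs(cam("scene"),d,dict(oblong=RESTS["oblong"]),zmin=.017)
todo(.6393,.2529,.038,163)
E
```

```text
clock: 16.22
tcp_pos: [0.6384, 0.2528, 0.1289]
ee_rot: [0.148, 0.989, 0.011, -0.006]
force: [0.6, 1.0, 0.7]
opening: 0.0698
clock: 16.55
tcp_pos: [0.6333, 0.2527, 0.1089]
ee_rot: [0.147, 0.989, 0.01, -0.008]
force: [-0.0, -1.1, 0.7]
opening: 0.0699
oblong ztop 29.0 n 399 rect [array([462.1, 232.8]), array([104.7,  25.6]), np.float64(72.9)]
mat ztop 47.9 n 1177 rect [array([639.6, 253.8]), array([21.1, 21.3]), np.float64(24.0)]
oblong ztop 28.3 n 13 rect [array([454.4, 183.5]), array([12.5,  4. ]), np.float64(10.0)]
t 16.70 tcp [0.6348 0.2534 0.1112] psi 163.1 j6 -0.91 open 0.0699 F [ 0.5 -1.2 -0.5] | shift [-0.0056 -0.0007  0.0731] turn 0.001
```

Corkscrew centre is 3 mm from the board's centre and its angle matches (72.9° against 73°). Next I grip the glass cork.

```bash
python3 -m pendant '[[-0.005,-0.001,0.02,0,0.07],[-0.005,-0.001,0.05,0,0.07],[-0.005,-0.001,0.072,0,0.07],[-0.005,-0.001,0.072,0,0.07],[-0.005,-0.001,0.072,0,0.07]]'
python3 -m pendant '[[0,0,0,0,0.07],[0,0,0,0,0.07],[0,0,0,0,0.07]]'
python3 - <<'E'
from h import *
todo(.6395,.2532,.038,163)
E
```

```text
clock: 17.12
tcp_pos: [0.6377, 0.2522, 0.0378]
ee_rot: [0.147, 0.989, 0.011, -0.007]
force: [-0.2, 1.1, 0.7]
opening: 0.0698
clock: 17.37
tcp_pos: [0.6404, 0.2531, 0.0403]
ee_rot: [0.147, 0.989, 0.012, -0.005]
force: [0.0, -0.4, 0.0]
opening: 0.0698
t 17.37 tcp [0.6404 0.2531 0.0403] psi 163.1 j6 -0.91 open 0.0698 F [ 0.  -0.4  0. ] | shift [ 0.0008 -0.0002  0.0023] turn 0.001
```

```bash
python3 -m pendant '[[0,0,0.002,0,0.05],[0,0,0.002,0,0.035],[0,0,0.002,0,0.015],[0,0,0.002,0,0.015],[0,0,0.002,0,0.015]]' 40
python3 -m pendant '[[0,0,0,0,0.015],[0,0,0,0,0.015],[0,0,0,0,0.015]]'
python3 -m pendant '[[0,0,-0.01,0,0.015],[0,0,-0.025,0,0.015],[0,0,-0.05,0,0.015],[0,0,-0.05,0,0.015],[0,0,-0.05,0,0.015]]'
python3 - <<'E'
from h import *
todo(.649,-.0065,.09,163)
E
```

```text
clock: 17.78
tcp_pos: [0.6391, 0.2526, 0.0363]
ee_rot: [0.148, 0.989, 0.011, -0.006]
force: [0.3, -0.1, 2.3]
opening: 0.0205
clock: 18.03
tcp_pos: [0.6391, 0.2526, 0.0363]
ee_rot: [0.148, 0.989, 0.011, -0.006]
force: [-1.5, -0.5, 2.1]
opening: 0.0205
clock: 18.45
tcp_pos: [0.6409, 0.2519, 0.0881]
ee_rot: [0.147, 0.989, 0.012, -0.005]
force: [-0.4, 0.8, -0.6]
opening: 0.0207
t 18.45 tcp [0.6409 0.2519 0.0881] psi 163.0 j6 -0.91 open 0.0207 F [-0.4  0.8 -0.6] | shift [-0.083  -0.2447 -0.0086] turn 0.001
```

```bash
python3 -m pendant '[[-0.006,-0.017,-0.005,0,0.015],[-0.016,-0.046,-0.008,0,0.015],[-0.028,-0.082,-0.008,0,0.015],[-0.04,-0.118,-0.008,0,0.015],[-0.052,-0.154,-0.008,0,0.015]]'
python3 -m pendant '[[-0.011,-0.034,0,0,0.015],[-0.022,-0.066,0,0,0.015],[-0.03,-0.088,0,0,0.015],[-0.031,-0.091,0,0,0.015],[-0.031,-0.091,0,0,0.015]]'
python3 -m pendant '[[0,0,0,0,0.015],[0,0,0,0,0.015],[0,0,0,0,0.015]]'
python3 - <<'E'
from h import *
p,d=get_image("wrist");cv2.imwrite("pics/w6.png",cv2.convertScaleAbs(p[:,:,::-1],alpha=1.3))
p,d=get_image("top");hs=(cloud(cam("top"),d)[...,2]>.004)
todo(.649,-.0065,.0385,163)
E
```

```text
clock: 18.87
tcp_pos: [0.6432, 0.0875, 0.0889]
ee_rot: [0.147, 0.989, 0.011, -0.007]
force: [0.0, -0.0, -0.4]
opening: 0.0203
clock: 19.28
tcp_pos: [0.6465, -0.0091, 0.0865]
ee_rot: [0.149, 0.989, 0.011, -0.007]
force: [-0.6, -0.1, 0.2]
opening: 0.0205
clock: 19.53
tcp_pos: [0.6472, -0.0058, 0.0874]
ee_rot: [0.147, 0.989, 0.011, -0.007]
force: [0.1, 0.5, 0.3]
opening: 0.0204
t 19.63 tcp [ 0.6473 -0.006   0.0876] psi 163.1 j6 -1.30 open 0.0205 F [ 0.  -0.1 -0.7] | shift [-0.0026 -0.001   0.049 ] turn 0.003
```

View pics/w6.png

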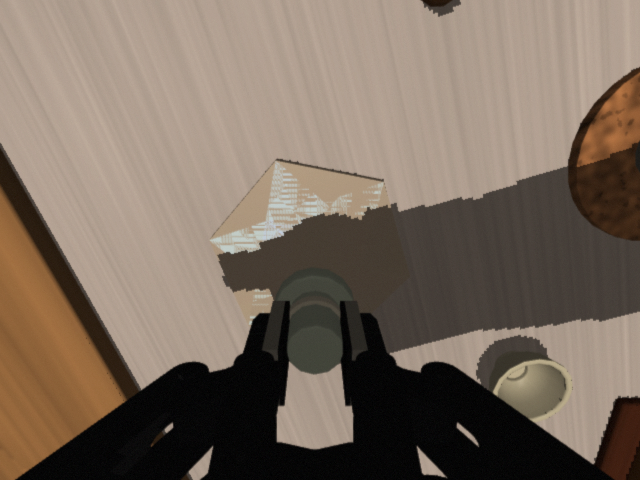

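The glass cork (315,330) hangs upright over the middle of the hexagon. Lowering to the contact height.

```bash
python3 -m pendant '[[-0.001,0,0.015,0,0.015],[-0.002,0,0.03,0,0.015],[-0.002,0,0.042,0,0.015],[-0.002,0,0.048,0,0.015],[-0.002,0,0.048,0,0.015]]'
python3 -m pendant '[[0,0,0,0,0.015],[0,0,0.001,0,0.015],[0,0,0.002,0,0.015],[0,0,0.002,0,0.015],[0,0,0.002,0,0.015]]'
```

```text
clock: 20.05
tcp_pos: [0.6474, -0.006, 0.038]
ee_rot: [0.147, 0.989, 0.011, -0.008]
force: [-0.8, -0.0, 0.2]
opening: 0.0203
clock: 20.47
tcp_pos: [0.6491, -0.0067, 0.0382]
ee_rot: [0.148, 0.989, 0.011, -0.006]
force: [0.1, 0.1, -0.5]
opening: 0.0208
```

```bash
python3 -m pendant '[[0,0,0.001,0,0.015],[0,0,0.002,0,0.015],[0,0,0.003,0,0.015],[0,0,0.003,0,0.015]]'
python3 -m pendant '[[0,0,0,0,0.015],[0,0,0,0,0.015]]'
```

```text
clock: 20.8
tcp_pos: [0.6491, -0.0067, 0.0362]
ee_rot: [0.148, 0.989, 0.011, -0.006]
force: [-2.9, 0.2, 7.5]
opening: 0.0205
clock: 20.97
tcp_pos: [0.6491, -0.0067, 0.0362]
ee_rot: [0.148, 0.989, 0.011, -0.006]
force: [-2.0, -0.3, 8.8]
opening: 0.0202
```

```bash
python3 -m pendant '[[0,0,-0.001,0,0.03],[0,0,-0.001,0,0.05],[0,0,-0.001,0,0.05],[0,0,-0.001,0,0.06],[0,0,-0.001,0,0.06]]'
python3 -m pendant '[[0,0,-0.02,0,0.07],[0,0,-0.06,0,0.07],[0,0,-0.1,0,0.07],[0,0,-0.12,0,0.07],[0,0,-0.12,0,0.07]]'
for i in 1 2; do python3 -m pendant '[[0.012,-0.028,0,0,0.085],[0.025,-0.058,0,0,0.085],[0.038,-0.086,0,0,0.085],[0.05,-0.115,0,0,0.085],[0.063,-0.144,0,0,0.085]]'; done
python3 -m pendant '[[0,0,0.04,0,0.085],[0,0,0.06,0,0.085],[0,0,0.06,0,0.085],[0,0,0.06,0,0.085],[0,0,0.06,0,0.085]]'
python3 - <<'E'
from h import *
p,d=get_image("top");objs(cam("top"),d,dict(oblong=RESTS["oblong"],hexagon=RESTS["hexagon"]),zmin=.018)
p,d=get_image("wrist");objs(cam("wrist"),d,dict(square=(.444,-.2455)),zmin=.018,rad=.028)
todo(.4445,-.2455,.022,163)
E
```

```text
clock: 21.38
tcp_pos: [0.6486, -0.0066, 0.0353]
ee_rot: [0.148, 0.989, 0.011, -0.007]
force: [-1.0, 0.1, -0.9]
opening: 0.0599
clock: 21.8
tcp_pos: [0.6537, -0.0097, 0.1619]
ee_rot: [0.147, 0.989, 0.012, -0.001]
force: [0.4, 0.5, -0.5]
opening: 0.0702
clock: 22.22
tcp_pos: [0.5461, -0.1295, 0.1525]
ee_rot: [0.147, 0.989, 0.011, -0.007]
force: [0.2, -1.0, -0.2]
opening: 0.0846
clock: 22.63
tcp_pos: [0.4437, -0.2488, 0.1507]
ee_rot: [0.147, 0.989, 0.012, -0.007]
force: [0.6, 0.3, -0.2]
opening: 0.0849
clock: 23.05
tcp_pos: [0.4453, -0.2468, 0.0922]
ee_rot: [0.147, 0.989, 0.011, -0.006]
force: [-0.5, 0.2, -0.3]
opening: 0.0853
oblong ztop 28.8 n 426 rect [array([462. , 232.7]), array([103.7,  25.7]), np.float64(72.9)]
hexagon ztop 48.1 n 90 rect [array([650. ,  -6.2]), array([20.5, 20.3]), np.float64(39.4)]
square ztop 43.6 n 3998 rect [array([ 443.9, -245.6]), array([38.2, 38. ]), np.float64(75.9)]
t 23.15 tcp [ 0.4462 -0.2471  0.093 ] psi 163.1 j6 -1.79 open 0.0848 F [0.4 0.3 1. ] | shift [ 0.0011 -0.0004  0.0711] turn 0.002
```

Glass cork sits within 2 mm of the hexagon's centre. Next is the stopper, at (0.444, -0.2455).

```bash
python3 -m pendant '[[0.001,0.001,0.025,0,0.085],[0.001,0.001,0.05,0,0.085],[0.001,0.001,0.07,0,0.085],[0.001,0.001,0.07,0,0.085],[0.001,0.001,0.07,0,0.085]]'
python3 -m pendant '[[0,0,0,0,0.06],[0,0,0,0,0.04],[0,0,0,0,0.028],[0,0,0,0,0.028],[0,0,0,0,0.028]]' 40
python3 -m pendant '[[0,0,0,0,0.028],[0,0,0,0,0.028],[0,0,0,0,0.028]]'
python3 -m pendant '[[0,0,-0.01,0,0.028],[0,0,-0.03,0,0.028],[0,0,-0.06,0,0.028],[0,0,-0.09,0,0.028],[0,0,-0.09,0,0.028]]'
python3 - <<'E'
from h import *
p,d=get_image("wrist");cv2.imwrite("pics/w7.png",cv2.convertScaleAbs(p[:,:,::-1],alpha=1.6))
todo(.62,.255,.11,163)
E
```

```text
clock: 23.57
tcp_pos: [0.4435, -0.2435, 0.0221]
ee_rot: [0.147, 0.989, 0.011, -0.007]
force: [0.0, 0.1, 0.1]
opening: 0.0849
clock: 23.98
tcp_pos: [0.4444, -0.2444, 0.0232]
ee_rot: [0.147, 0.989, 0.011, -0.005]
force: [-0.5, 0.5, 5.3]
opening: 0.0365
clock: 24.23
tcp_pos: [0.4444, -0.2444, 0.0232]
ee_rot: [0.148, 0.989, 0.011, -0.005]
force: [-0.7, -0.1, 6.0]
opening: 0.0364
clock: 24.65
tcp_pos: [0.4479, -0.2481, 0.1179]
ee_rot: [0.148, 0.989, 0.009, -0.002]
force: [0.5, -0.7, -0.1]
opening: 0.0364
t 24.70 tcp [ 0.4469 -0.2476  0.1156] psi 163.0 j6 -1.79 open 0.0366 F [ 0.1 -0.6 -0.7] | shift [-0.019   0.531   0.0154] turn 0.001
```

View pics/w7.png

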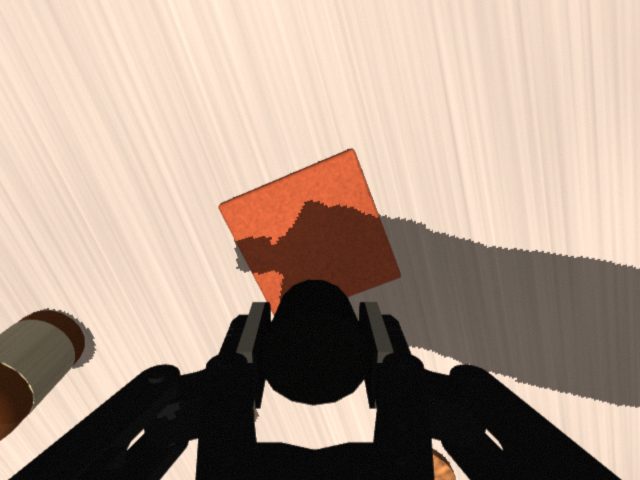

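The stopper (315,340) is held level. On to the mat.

```bash
python3 -m pendant '[[-0.001,0.018,-0.005,0,0.028],[-0.003,0.05,-0.005,0,0.028],[-0.006,0.09,-0.005,0,0.028],[-0.009,0.13,-0.005,0,0.028],[-0.012,0.17,-0.005,0,0.028]]'
python3 -m pendant '[[-0.003,0.04,0,0,0.028],[-0.006,0.08,0,0,0.028],[-0.009,0.12,0,0,0.028],[-0.011,0.16,0,0,0.028],[-0.013,0.2,0,0,0.028]]'
python3 -m pendant '[[-0.003,0.04,0,0,0.028],[-0.006,0.08,0,0,0.028],[-0.009,0.12,0,0,0.028],[-0.011,0.155,0,0,0.028],[-0.012,0.165,0,0,0.028]]'
python3 -m pendant '[[0,0,0.04,0,0.028],[0,0,0.06,0,0.028],[0,0,0.06,0,0.028],[0,0,0.06,0,0.028],[0,0,0.06,0,0.028]]'
python3 - <<'E'
from h import *
todo(.6378,.2536,.025,163)
E
```

```text
clock: 25.12
tcp_pos: [0.5048, -0.0855, 0.1194]
ee_rot: [0.148, 0.989, 0.011, -0.007]
force: [1.2, -1.2, -0.7]
opening: 0.0359
clock: 25.53
tcp_pos: [0.5757, 0.1023, 0.1231]
ee_rot: [0.147, 0.989, 0.011, -0.007]
force: [0.5, -0.3, 0.7]
opening: 0.0366
clock: 25.95
tcp_pos: [0.6367, 0.2601, 0.1259]
ee_rot: [0.145, 0.989, 0.012, -0.006]
force: [0.9, -0.4, 0.6]
opening: 0.0366
clock: 26.37
tcp_pos: [0.6356, 0.2558, 0.0679]
ee_rot: [0.148, 0.989, 0.011, -0.006]
force: [0.1, 0.5, 1.1]
opening: 0.0363
t 26.37 tcp [0.6356 0.2558 0.0679] psi 163.0 j6 -0.90 open 0.0363 F [0.1 0.5 1.1] | shift [-0.0034 -0.0023  0.0428] turn 0.000
```

```bash
python3 -m pendant '[[-0.001,-0.002,0.015,0,0.028],[-0.001,-0.002,0.03,0,0.028],[-0.001,-0.002,0.042,0,0.028],[-0.001,-0.002,0.044,0,0.028],[-0.001,-0.002,0.044,0,0.028]]'
python3 -m pendant '[[0,0,0,0,0.028],[0,0,0.001,0,0.028],[0,0,0.002,0,0.028],[0,0,0.002,0,0.028]]'
```

```text
clock: 26.78
tcp_pos: [0.6357, 0.2549, 0.0239]
ee_rot: [0.148, 0.989, 0.012, -0.006]
force: [-0.3, -0.1, 0.3]
opening: 0.0365
clock: 27.12
tcp_pos: [0.6361, 0.2554, 0.0232]
ee_rot: [0.147, 0.989, 0.012, -0.005]
force: [-2.4, -0.5, 6.8]
opening: 0.0366
```

```bash
python3 -m pendant '[[0,0,0,0,0.05],[0,0,0,0,0.06],[0,0,0,0,0.07],[0,0,0,0,0.085],[0,0,0,0,0.085]]'
python3 -m pendant '[[0,0,-0.02,0,0.085],[0,0,-0.06,0,0.085],[0,0,-0.1,0,0.085],[0,0,-0.13,0,0.085],[0,0,-0.13,0,0.085]]'
for i in 1 2; do python3 -m pendant '[[0.01,-0.03,0,0,0.085],[0.02,-0.062,0,0,0.085],[0.031,-0.093,0,0,0.085],[0.042,-0.124,0,0,0.085],[0.052,-0.154,0,0,0.085]]'; done
python3 -m pendant '[[0,0,0,0,0.085],[0,0,0,0,0.085],[0,0,0,0,0.085],[0,0,0,0,0.085]]'
python3 - <<'E'
from h import *
p,d=get_image("top");objs(cam("top"),d,dict(mat=RESTS["mat"]),zmin=.018)
p,d=get_image("wrist");objs(cam("wrist"),d,dict(round=(.447,-.0095)),zmin=.05,rad=.03)
todo(.4475,-.010,.04,163)
E
```

```text
clock: 27.53
tcp_pos: [0.6351, 0.255, 0.0208]
ee_rot: [0.148, 0.989, 0.011, -0.007]
force: [0.6, -0.6, 0.3]
opening: 0.085
clock: 27.95
tcp_pos: [0.6407, 0.2534, 0.1592]
ee_rot: [0.147, 0.989, 0.015, -0.001]
force: [0.9, 0.5, 0.5]
opening: 0.0847
clock: 28.37
tcp_pos: [0.5403, 0.1187, 0.1483]
ee_rot: [0.147, 0.989, 0.011, -0.007]
force: [-1.0, -0.9, -0.1]
opening: 0.085
clock: 28.78
tcp_pos: [0.4456, -0.0134, 0.1461]
ee_rot: [0.147, 0.989, 0.011, -0.007]
force: [0.2, -0.2, 1.3]
opening: 0.0853
clock: 29.12
tcp_pos: [0.4482, -0.0117, 0.1465]
ee_rot: [0.147, 0.989, 0.011, -0.006]
force: [0.3, 0.0, 0.5]
opening: 0.0848
mat ztop 44.9 n 258 rect [array([636.7, 253.3]), array([37.5, 36.3]), np.float64(44.1)]
round ztop 69.1 n 1392 rect [array([446.3,  -9.4]), array([42.9, 43.1]), np.float64(24.5)]
t 29.22 tcp [ 0.448  -0.0115  0.1464] psi 163.1 j6 -1.32 open 0.0849 F [-0.8  0.7  0.3] | shift [-0.0007 -0.0009  0.1064] turn 0.002
```

```bash
python3 -m pendant '[[0,0.001,0.035,0,0.085],[0,0.001,0.07,0,0.085],[0,0.001,0.1,0,0.085],[0,0.001,0.107,0,0.085],[0,0.001,0.107,0,0.085]]'
python3 -m pendant '[[0,0,0,0,0.06],[0,0,0,0,0.045],[0,0,0,0,0.035],[0,0,0,0,0.035],[0,0,0,0,0.035]]' 40
python3 -m pendant '[[0,0,0,0,0.035],[0,0,0,0,0.035],[0,0,0,0,0.035]]'
python3 -m pendant '[[0,0,-0.01,0,0.035],[0,0,-0.03,0,0.035],[0,0,-0.07,0,0.035],[0,0,-0.07,0,0.035],[0,0,-0.07,0,0.035]]'
python3 - <<'E'
from h import *
todo(.450,-.2453,.11,163)
E
```

```text
clock: 29.63
tcp_pos: [0.4444, -0.008, 0.0376]
ee_rot: [0.147, 0.989, 0.011, -0.009]
force: [-0.7, 1.1, 0.3]
opening: 0.0845
clock: 30.05
tcp_pos: [0.4479, -0.0087, 0.0411]
ee_rot: [0.147, 0.989, 0.012, -0.005]
force: [-1.0, 0.9, 5.4]
opening: 0.0418
clock: 30.3
tcp_pos: [0.448, -0.0087, 0.0412]
ee_rot: [0.148, 0.989, 0.012, -0.005]
force: [-0.6, 0.7, 4.9]
opening: 0.0417
clock: 30.72
tcp_pos: [0.4498, -0.0107, 0.1122]
ee_rot: [0.148, 0.989, 0.012, -0.003]
force: [-0.0, -1.1, -1.5]
opening: 0.0415
t 30.72 tcp [ 0.4498 -0.0107  0.1122] psi 163.0 j6 -1.31 open 0.0415 F [-0.  -1.1 -1.5] | shift [-0.0687 -0.2243 -0.0034] turn 0.001
```

```bash
python3 -m pendant '[[-0.005,-0.016,0,0,0.035],[-0.014,-0.046,0,0,0.035],[-0.024,-0.08,0,0,0.035],[-0.034,-0.112,0,0,0.035],[-0.044,-0.144,0,0,0.035]]'
python3 -m pendant '[[-0.009,-0.03,0,0,0.035],[-0.018,-0.06,0,0,0.035],[-0.024,-0.079,0,0,0.035],[-0.025,-0.081,0,0,0.035],[-0.025,-0.081,0,0,0.035]]'
python3 -m pendant '[[0,0,0.03,0,0.035],[0,0,0.04,0,0.035],[0,0,0.04,0,0.035],[0,0,0.04,0,0.035],[0,0,0.04,0,0.035]]'
python3 - <<'E'
from h import *
todo(.450,-.2453,.044,163)
E
```

```text
clock: 31.13
tcp_pos: [0.4461, -0.162, 0.1049]
ee_rot: [0.147, 0.989, 0.011, -0.007]
force: [0.8, -0.6, -0.4]
opening: 0.0416
clock: 31.55
tcp_pos: [0.4467, -0.2464, 0.1028]
ee_rot: [0.149, 0.989, 0.012, -0.007]
force: [-0.2, 0.9, -1.3]
opening: 0.0414
clock: 31.97
tcp_pos: [0.4472, -0.2441, 0.0642]
ee_rot: [0.147, 0.989, 0.011, -0.006]
force: [-0.1, -0.4, -0.4]
opening: 0.0415
t 31.97 tcp [ 0.4472 -0.2441  0.0642] psi 163.1 j6 -1.79 open 0.0415 F [-0.1 -0.4 -0.4] | shift [-0.0033 -0.0008  0.0202] turn 0.002
```

```bash
python3 -m pendant '[[-0.002,-0.001,0.01,0,0.035],[-0.002,-0.001,0.018,0,0.035],[-0.002,-0.001,0.02,0,0.035],[-0.002,-0.001,0.02,0,0.035],[-0.002,-0.001,0.02,0,0.035]]'
python3 -m pendant '[[0,0,0.001,0,0.035],[0,0,0.002,0,0.035],[0,0,0.003,0,0.035],[0,0,0.004,0,0.035],[0,0,0.004,0,0.035]]'
```

```text
clock: 32.38
tcp_pos: [0.4482, -0.2456, 0.0434]
ee_rot: [0.147, 0.989, 0.011, -0.007]
force: [0.3, -0.1, -1.1]
opening: 0.0418
clock: 32.8
tcp_pos: [0.4486, -0.246, 0.0412]
ee_rot: [0.148, 0.989, 0.011, -0.006]
force: [-2.7, 0.5, 10.3]
opening: 0.0416
```

```bash
python3 -m pendant '[[0,0,0,0,0.055],[0,0,0,0,0.07],[0,0,0,0,0.085],[0,0,0,0,0.085],[0,0,0,0,0.085]]'
python3 -m pendant '[[0,0,-0.03,0,0.085],[0,0,-0.07,0,0.085],[0,0,-0.11,0,0.085],[0,0,-0.11,0,0.085],[0,0,-0.11,0,0.085]]'
for i in 1 2 3; do python3 -m pendant '[[-0.002,0.035,0,0,0.085],[-0.004,0.071,0,0,0.085],[-0.006,0.107,0,0,0.085],[-0.009,0.142,0,0,0.085],[-0.011,0.177,0,0,0.085]]'; done
python3 -m pendant '[[0,0,0.04,0,0.085],[0,0,0.07,0,0.085],[0,0,0.07,0,0.085],[0,0,0.07,0,0.085],[0,0,0.07,0,0.085]]'
python3 - <<'E'
from h import *
p,d=get_image("top");objs(cam("top"),d,dict(square=RESTS["square"]),zmin=.018)
p,d=get_image("wrist");objs(cam("wrist"),d,dict(mat=RESTS["mat"]),zmin=.018,rad=.028)
todo(.6367,.2533,.023,163)
E
```

```text
clock: 33.22
tcp_pos: [0.4484, -0.2457, 0.0395]
ee_rot: [0.148, 0.989, 0.011, -0.006]
force: [0.3, 0.0, -0.4]
opening: 0.0852
clock: 33.63
tcp_pos: [0.4515, -0.2495, 0.1523]
ee_rot: [0.148, 0.989, 0.01, -0.003]
force: [-0.3, 0.4, -0.6]
opening: 0.085
clock: 34.05
tcp_pos: [0.5107, -0.0806, 0.1514]
ee_rot: [0.148, 0.989, 0.011, -0.008]
force: [0.6, 0.6, 0.1]
opening: 0.0848
clock: 34.47
tcp_pos: [0.5729, 0.0854, 0.1546]
ee_rot: [0.147, 0.989, 0.011, -0.008]
force: [0.4, -1.5, -0.1]
opening: 0.0852
clock: 34.88
tcp_pos: [0.6352, 0.2511, 0.1576]
ee_rot: [0.147, 0.989, 0.01, -0.008]
force: [0.6, -1.4, 0.4]
opening: 0.0853
clock: 35.3
tcp_pos: [0.6351, 0.2511, 0.0901]
ee_rot: [0.148, 0.989, 0.011, -0.007]
force: [1.1, -0.2, 0.8]
opening: 0.085
square ztop 69.8 n 124 rect [array([ 447.8, -246.3]), array([42.3, 40.7]), np.float64(89.4)]
mat ztop 44.0 n 4021 rect [array([636.1, 254.5]), array([38.4, 37.9]), np.float64(70.4)]
t 35.40 tcp [0.6366 0.2514 0.0921] psi 163.0 j6 -0.91 open 0.0849 F [ 0.3 -0.7 -1.4] | shift [-0.0004  0.0003  0.0691] turn 0.000
```

Measure is about 2 mm from the square's centre. Now the stopper goes to the coaster.

```bash
python3 -m pendant '[[0,0.002,0.025,0,0.085],[0,0.002,0.05,0,0.085],[0,0.002,0.068,0,0.085],[0,0.002,0.068,0,0.085],[0,0.002,0.068,0,0.085]]'
python3 -m pendant '[[0,0,0,0,0.06],[0,0,0,0,0.04],[0,0,0,0,0.028],[0,0,0,0,0.028],[0,0,0,0,0.028]]' 40
python3 -m pendant '[[0,0,0,0,0.028],[0,0,0,0,0.028],[0,0,0,0,0.028]]'
python3 -m pendant '[[0,0,-0.01,0,0.028],[0,0,-0.03,0,0.028],[0,0,-0.06,0,0.028],[0,0,-0.08,0,0.028],[0,0,-0.08,0,0.028]]'
python3 - <<'E'
from h import *
todo(.447,-.0075,.1,163)
E
```

```text
clock: 35.82
tcp_pos: [0.6355, 0.2547, 0.023]
ee_rot: [0.148, 0.989, 0.011, -0.006]
force: [0.3, 0.9, 1.6]
opening: 0.0851
clock: 36.23
tcp_pos: [0.6363, 0.2554, 0.0239]
ee_rot: [0.147, 0.989, 0.012, -0.005]
force: [-0.8, -1.1, 5.5]
opening: 0.0365
clock: 36.48
tcp_pos: [0.6363, 0.2554, 0.0238]
ee_rot: [0.148, 0.989, 0.012, -0.005]
force: [-0.9, -0.1, 6.4]
opening: 0.0366
clock: 36.9
tcp_pos: [0.6392, 0.2543, 0.108]
ee_rot: [0.147, 0.989, 0.014, -0.002]
force: [0.6, 1.0, -0.5]
opening: 0.0362
t 36.90 tcp [0.6392 0.2543 0.108 ] psi 163.0 j6 -0.91 open 0.0362 F [ 0.6  1.  -0.5] | shift [ 0.1074 -0.3066  0.001 ] turn 0.001
```

```bash
python3 -m pendant '[[0.006,-0.017,0,0,0.028],[0.017,-0.048,0,0,0.028],[0.029,-0.084,0,0,0.028],[0.042,-0.12,0,0,0.028],[0.054,-0.153,0,0,0.028]]'
python3 -m pendant '[[0.012,-0.035,0,0,0.028],[0.024,-0.07,0,0,0.028],[0.036,-0.105,0,0,0.028],[0.047,-0.138,0,0,0.028],[0.053,-0.153,0,0,0.028]]'
python3 -m pendant '[[0,0,0.03,0,0.028],[0,0,0.05,0,0.028],[0,0,0.05,0,0.028],[0,0,0.05,0,0.028],[0,0,0.05,0,0.028]]'
python3 - <<'E'
from h import *
todo(.447,-.0065,.0265,163)
E
```

```text
clock: 37.32
tcp_pos: [0.5376, 0.1211, 0.0994]
ee_rot: [0.147, 0.989, 0.011, -0.007]
force: [-0.4, -0.5, -0.2]
opening: 0.0366
clock: 37.73
tcp_pos: [0.4402, -0.0107, 0.097]
ee_rot: [0.149, 0.989, 0.01, -0.008]
force: [-1.0, -0.1, 0.6]
opening: 0.0364
clock: 38.15
tcp_pos: [0.4444, -0.007, 0.0482]
ee_rot: [0.147, 0.989, 0.011, -0.006]
force: [-0.2, -0.8, 0.3]
opening: 0.0366
t 38.15 tcp [ 0.4444 -0.007   0.0482] psi 163.1 j6 -1.31 open 0.0366 F [-0.2 -0.8  0.3] | shift [-0.0027  0.0008  0.0217] turn 0.001
```

```bash
python3 -m pendant '[[-0.002,0.001,0.01,0,0.028],[-0.002,0.001,0.018,0,0.028],[-0.002,0.001,0.021,0,0.028],[-0.002,0.001,0.021,0,0.028],[-0.002,0.001,0.021,0,0.028]]'
python3 -m pendant '[[0,0,0.001,0,0.028],[0,0,0.002,0,0.028],[0,0,0.003,0,0.028],[0,0,0.004,0,0.028],[0,0,0.004,0,0.028]]'
```

```text
clock: 38.57
tcp_pos: [0.4459, -0.0061, 0.0267]
ee_rot: [0.147, 0.989, 0.011, -0.006]
force: [0.9, -0.4, -0.1]
opening: 0.0364
clock: 38.98
tcp_pos: [0.4462, -0.0061, 0.0237]
ee_rot: [0.148, 0.989, 0.011, -0.006]
force: [-2.9, -0.4, 12.6]
opening: 0.0365
```

```bash
python3 -m pendant '[[0,0,-0.001,0,0.045],[0,0,-0.001,0,0.06],[0,0,-0.001,0,0.075],[0,0,-0.001,0,0.085],[0,0,-0.001,0,0.085]]'
python3 -m pendant '[[0,0,-0.03,0,0.085],[0,0,-0.07,0,0.085],[0,0,-0.11,0,0.085],[0,0,-0.15,0,0.085],[0,0,-0.18,0,0.085]]'
python3 -m pendant '[[0.03,0,0,0,0.085],[0.06,0,0,0,0.085],[0.09,0,0,0,0.085],[0.12,0,0,0,0.085],[0.12,0,0,0,0.085]]'
python3 -m pendant '[[0,0,0,0,0.085],[0,0,0,0,0.085],[0,0,0,0,0.085],[0,0,0,0,0.085]]'
python3 - <<'E'
from h import *
for n in("top","scene"):
    p,d=get_image(n);objs(cam(n),d,dict(RESTS,bitters=(.675,-.245)),zmin=.018);cv2.imwrite(f"pics/{n}9.png",cv2.convertScaleAbs(p[:,:,::-1],alpha=1.4))
s=manip.state();print(s["tcp_pos"],s["dq"],s["clock"])
E
```

```text
clock: 39.4
tcp_pos: [0.4457, -0.0062, 0.0233]
ee_rot: [0.148, 0.989, 0.011, -0.007]
force: [-0.2, -0.0, 0.1]
opening: 0.0849
clock: 39.82
tcp_pos: [0.4482, -0.0106, 0.2066]
ee_rot: [0.147, 0.989, 0.011, -0.005]
force: [0.6, 0.6, -0.6]
opening: 0.0851
clock: 40.23
tcp_pos: [0.3261, 0.0251, 0.2045]
ee_rot: [0.147, 0.989, 0.011, -0.01]
force: [-0.8, 0.1, -0.7]
opening: 0.0848
clock: 40.57
tcp_pos: [0.3339, 0.0243, 0.2054]
ee_rot: [0.148, 0.989, 0.011, -0.006]
force: [-0.1, -0.8, -0.2]
opening: 0.0847
oblong ztop 28.6 n 433 rect [array([462. , 232.9]), array([103.7,  25.8]), np.float64(73.1)]
round ztop 45.2 n 281 rect [array([446.2,  -8. ]), array([36. , 36.2]), np.float64(89.0)]
hexagon ztop 47.8 n 87 rect [array([649.6,  -6.1]), array([20.5, 20.1]), np.float64(45.2)]
square ztop 70.2 n 117 rect [array([ 447.8, -246.2]), array([41.9, 40.7]), np.float64(89.5)]
mat none
bitters ztop 126.1 n 123 rect [array([ 655.3, -230.1]), array([21.7, 21. ]), np.float64(87.5)]
oblong ztop 28.8 n 629 rect [array([461.5, 233.9]), array([104.9,  28. ]), np.float64(72.3)]
round ztop 44.8 n 306 rect [array([445.7,  -7.4]), array([39.6, 36.2]), np.float64(22.7)]
hexagon ztop 48.0 n 149 rect [array([649.,  -5.]), array([22.1, 20.4]), np.float64(9.8)]
square ztop 69.1 n 175 rect [array([ 448. , -246.3]), array([43.3, 42.7]), np.float64(18.4)]
mat none
bitters ztop 125.8 n 165 rect [array([ 654.1, -229.1]), array([24.2, 21.5]), np.float64(13.0)]
[0.33357375 0.02434259 0.20527687] [ 0.00043877 -0.00295844 -0.00623843  0.00235186 -0.00020618  0.00128326] 40.6667
```

View pics/scene9.png

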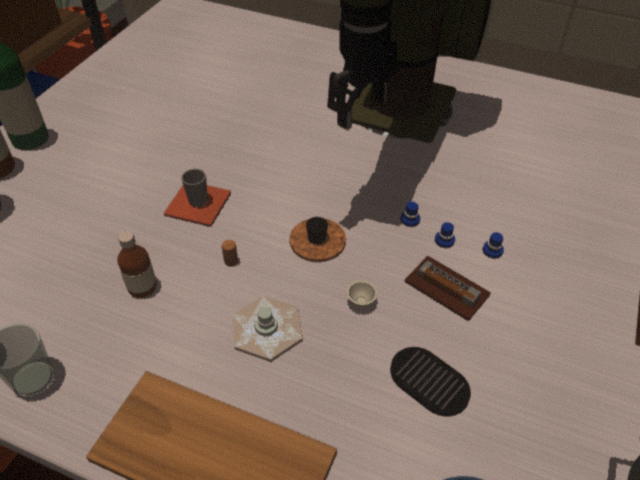

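All four things stand centred: measure (195,188), stopper (317,230), glass cork (265,320), corkscrew (448,285). The bottle (137,268) has not moved. Handing in.

```bash
python3 -c "
from rig import ticket
print(ticket.sign_off())"
```

```text
the job is handed in; nothing more can be done
None
```

All four things are now on their own rests, and I handed the job in at about 41 s. I did it as two swaps over the mat: the glass cork with the corkscrew, then the stopper with the measure.

In the last check, the top and scene cameras agreed to within about 1.5 mm. Each thing was 1–3.5 mm from its rest's centre (limit 15 mm), at the right height, and looked upright in the final picture.

| Thing | Rest | Distance from centre |
|---|---|---|
| Corkscrew | oblong board | about 3 mm, angle within 1° of the board's |
| Stopper | round coaster | about 1 mm |
| Glass cork | hexagonal tile | about 1 mm |
| Measure | square tile | about 2 mm |

- **Glass cork:** it was lowered to contact and released both times, with no drop.
- **Bitters bottle:** it stands upright where it was. I compared it with the start pictures by eye, not by a measured before-and-after position.
- **Off-nominal:** the last joint reached its range limit on the first travel move. That left the tool tilted by about 0.025 rad for the rest of the run, with no visible effect on the placements.
- **Readings that failed:** some height checks in passing caught the gripper itself, so I ignored them and repeated the measurement with the gripper clear.

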